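# Hold the roll stand's spring chuck open at the loading mark

## Robot

A 7-joint arm with a two-finger parallel gripper is mounted at the origin on the work surface. World frame = base frame: x ahead of the robot, y to its left, z up, the work surface at z = 0. Lengths are in mm, angles in rad, forces in N, time in s.
With the tool pointing down it reaches from about 400 to 875 mm from the base axis. Payload 19.3 kg.
Tool frame: the origin (TCP) lies at the very end of the fingers, on their centre line; the grasp point (between the pads) lies 19 mm behind it (grip_point_offset is the z of the grasp point in the tool frame, in mm); z points along the fingers, y is the line along which they close (so a half turn about z gives the same grasp; the last joint's range is limited). The gripper opens to 85 mm and grips with 20 to 120 N. Pads are 22 mm wide; open, the fingers measure 114 mm over their backs; the gripper's body (76 mm by 85 mm) begins 54 mm behind the grasp point. The pads swing forward as they close: fully open they stand 13 mm farther back than shut.
Start: joints at [1.169, 0.521, -0.036, 1.599, 0.021, 1.021, -0.113], TCP at [203.563, -590.911, 200.691] pointing down, gripper open.
Joint ranges: [-2.91, 2.91], [-0.3, 2.13], [-1.5, 1.42], [0.17, 2.43], [-1.26, 4.41], [0.16, 1.93], [-2.52, 2.52]. Speed limits (rad/s): [1.89, 1.89, 2.39, 2.39, 3.01, 3.01, 3.01].

## Interface

Orientations are given as a 3x3 rotation matrix whose columns are the frame's x, y, z axes.
In Python, from workcell import movep, movel, goto_joints, open_gripper, clamp, wait, inverse_kinematics, read_state, camera, PlanningError, finish_job, grip_point_offset gives the robot as it stands. Calls block until the motion is done:
- movep(position, orientation): joint-space move of the TCP to a pose.
- movel(position, frame=None, max_speed=150, guard=None): straight line of the TCP; frame=None keeps the orientation; max_speed is the mean speed in mm/s. With guard (N) it stops when the force on the tool has changed by that much, and returns True; else False.
- goto_joints(angles): joint-space move.
- open_gripper() and clamp(): open the fingers fully, or close them until they stop; the grip force is fixed at half the most.
- wait(seconds).
- inverse_kinematics(position, orientation): joint angles nearest the present ones, or None.
- read_state(): the state.
- camera(name): name is "scene" or "top" or "wrist"; returns a dict with "image" (420x560x3 uint8, blue, green, red), "range_z" (420x560 float32, mm along the optical axis (not along the pixel's ray), 0 where there is no reading), "fx", "fy", "cx", "cy" (pixels), "cam_to_world" (4x4, takes a point from camera to world coordinates). Camera axes: x right, y up, looking along -z (the intrinsics and any distortion apply to the point x, -y, -z); pixel columns grow to the right and rows downward; lengths in mm; the calibration is good to about 2 mm. A picture is of the moment at which its call begins.
A pose or a line that the arm cannot do raises PlanningError and nothing moves.
- finish_job(): hands the job in; it is judged then, once.
The state is a dict: "time": time; "qpos": joint angles; "qvel": joint speeds; "joint_efforts": joint torques, N m; "eef_pos": TCP position; "tool_rot": TCP orientation; "ft_force": force on the tool from outside, world axes, zero at the start; "torque": the same for the moment, N m; "finger_gap": finger opening in mm; "gripper_force": force on a finger pad.
Only numpy, scipy, OpenCV 4.12 (cv2) and the standard library are available. Lean on these libraries where they do the work, as an engineer would, in place of code of your own. Each camera call takes 0.05 s, during which the arm holds its last target. There are 200 camera calls.

## Task

I am about to load the next vinyl roll into the bench roll stand, so please open its spring-loaded chuck for me: free the quill by turning the black lock knob a quarter turn counterclockwise, then pull the T-handle straight out against the spring until its yellow pointer lines up with the red marker on the scale, and keep it there. Finish while still holding the handle, with the pointer at the mark and the knob left free: do not let go at the end. Do not shift the red marker, and leave the roll, tape, bottle and knife where they are.

Things in the scene. Friction and masses are not known exactly. Their poses are not given: they have to be found in the camera images.
- roll_stand: bench roll stand, screwed down, pose varies: rail 530 x 60 x 40 mm with a grey tail barrel (diameter 48, y -50 to 50 mm, axis 130 mm above the bench) and a fixed orange cone at y 235 to 270 mm. Origin on the bench straight under the lock knob; z up; y level along the barrel axis towards the fixed cone. The handle is pulled along -y
- lock_knob (a joint): angle of the quarter-turn lock knob in rad: about 0 = locked (pin in a notch of the quill), grows counterclockwise seen from above; from 1.0 on the quill is free, stop at 1.5. Stays where it is left; about 0.08 N m to turn
- knob_grip (a point): middle of the black knob's wing, on its vertical turning axis above the barrel, 188 mm above the bench. Wing 46 mm long along this point's x, 12 mm thick along its y, reaching 14 mm up and down from here; a boss lies 28 mm and the barrel 34 mm below. Axes turn with the knob: wing across the barrel when locked, along it when free
- quill: sliding quill: steel rod 20 mm through the barrel, orange cone in front, at its rear an upright black T-handle bar, 18 mm diameter, 58 mm up and down from the origin, on the axis 130 mm above the bench, with a 26 mm hub. Axes as the stand's; at home 125 mm from the knob along -y, 66 mm clear of the barrel. Travel 62 mm along -y; spring 8 N at home, 16 N at 50 mm; will not slide while locked
- handle_grip (a point): the place to grip the T-handle from above: on the bar's centre line, 38 mm above the quill axis, 20 mm below the bar's upper end, 168 mm above the bench; axes as the stand's
- pointer (a point): tip of the yellow pointer, 42 mm from the bar's centre to the stand's +x side, 120 mm above the bench; moves with the handle
- mark (a point): tip of the red marker clip (20 x 12 x 11 mm) on the scale bar beside the handle, on the stand's +x side; axes as the stand's. Set 28 to 52 mm beyond the pointer's home along the stand's -y. The pointer is at the mark when both have the same y in the stand's frame. The clip slides if pushed with over 6 N
- new_roll_mid (a point): centre of the new white vinyl roll standing on end on the bench, 120 mm diameter, 150 mm high; leave alone
- tape_mid (a point): centre of a blue roll of masking tape lying flat, 100 mm outside diameter, 25 mm high; leave alone
- spray_mid (a point): centre of a green bottle with a red cap, standing, 64 mm diameter, 170 mm high; leave alone
- knife_mid (a point): middle of a blue snap-off knife lying on the bench, about 180 mm long (along its x), 22 mm wide, 16 mm high; leave alone

How it is judged (in metres and radians):
On the way:
1. the lock knob has been turned to free the quill while the quill is still home (value of joint lock_knob above 1.15 rad and distance of pointer from where it was at the start of the episode below 0.008 m), for 0.2 s.
At the end, for the whole second after the job is handed in: the pointer stands still within 5 mm of the red mark along the scale, the fingers are at the T-handle (grasp point within 60 mm of its grip place) and bear on it with more than 4 N, and the lock knob is still in its free position (over 1.1 rad) (y of pointer in the frame of mark between -0.005 and 0.005 m and linear speed of quill below 0.01 m/s and contact force between the fingers and quill above 4 N and distance between the grasp point and handle_grip below 0.06 m and value of joint lock_knob above 1.1 rad); the arm keeps its last pose, push and grip.
It fails at once if the red marker is shifted by more than 4 mm (distance of mark from where it was at the start of the episode above 0.004 m).
It fails at once if the new roll, tape, bottle or knife is moved by more than 30 mm (distance of any of new_roll_mid, tape_mid, spray_mid, knife_mid from where it was at the start of the episode above 0.03 m).
It also fails if it takes over 48 s, if anything falls off the work surface, if the arm or the gripper's body presses on something with over 40 N, if the wrist force passes 120 N, or if a joint passes its speed limit or range.

## Working session

There is one attempt and no reset: what is moved stays moved. The work goes in short steps, each a Python script; the robot and the scene stay as the last script left them, time stands still between calls to the robot, and variables do not carry over. Pictures are saved under pics/ and viewed, at most 10 in all, crops included, and the job is handed in when it is done.

```bash
mkdir -p pics
cat > h.py <<'E'
import numpy as np, cv2, pickle
from workcell import *
def snap(n,f):
    c=camera(n); cv2.imwrite(f'pics/{f}.png',c['image']); pickle.dump(c,open(f'pics/{f}.pkl','wb')); return c
def load(f): return pickle.load(open(f'pics/{f}.pkl','rb'))
def pt(c,u,v,z=None):
    """pixel -> world, by depth or by intersecting the plane z"""
    d=np.array([(u-c['cx'])/c['fx'],-(v-c['cy'])/c['fy'],-1.]); T=np.array(c['cam_to_world'])
    r=T[:3,:3]@d; o=T[:3,3]
    s=c['range_z'][int(round(v)),int(round(u))] if z is None else (z-o[2])/r[2]
    return o+s*r
E
python3 - <<'E'
from h import *
for n in('scene','top'):
    c=snap(n,n+'1'); print(n,[k for k in c], np.round(c['cam_to_world'],3).tolist(),c['fx'])
print(read_state()['time'],grip_point_offset)
a=np.hstack([cv2.imread('pics/scene1.png')[:, :],]);
E
```

```text
scene ['image', 'range_z', 'fx', 'fy', 'cx', 'cy', 'cam_to_world'] [[0.755, -0.326, 0.569, 966.049], [0.655, 0.398, -0.642, -378.715], [-0.017, 0.857, 0.514, 506.207], [0.0, 0.0, 0.0, 1.0]] 395.5770385530994
top ['image', 'range_z', 'fx', 'fy', 'cx', 'cy', 'cam_to_world'] [[0.002, 0.997, -0.078, 519.727], [-0.999, -0.0, -0.034, 48.231], [-0.034, 0.078, 0.996, 1053.932], [0.0, 0.0, 0.0, 1.0]] 495.3064214540707
0.1 -18.700000000000003
```

View pics/scene1.png

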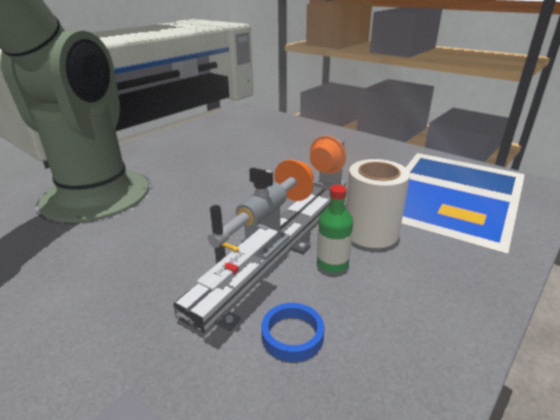

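View pics/top1.png

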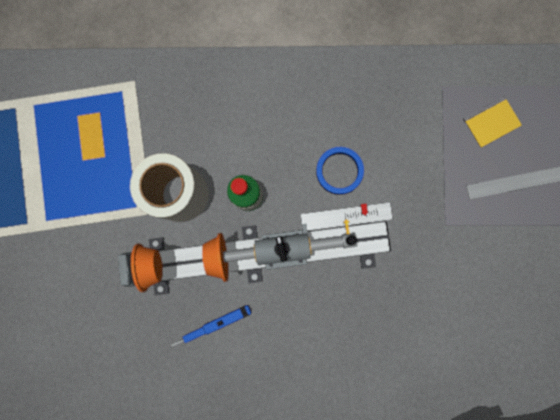

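The top view shows the stand with its y axis running left. The knob is at about (282,248), the handle at (351,240), the pointer at (347,225) and the red clip at (364,210). I'll enlarge that area next.

Run:
```python
from h import *
im=cv2.imread('pics/top1.png')[190:290,240:400]
cv2.imwrite('pics/topc.png',cv2.resize(im,None,fx=5,fy=5,interpolation=cv2.INTER_CUBIC))
c=load('top1')
for u,v,z in[(282,248,202),(351,240,188),(347,222,120),(364,210,None),(268,248,None),(300,246,None),(145,267,130)]:
    print(u,v,pt(c,u,v,z).round(1),pt(c,u,v).round(1))
```

```text
282 248 [528.3  81.7 202. ] [528.3  81.7 200.4]
351 240 [542.5 -37.9 188. ] [542.5 -37.8 188.7]
347 222 [578.2 -37.4 120. ] [578.  -37.2 121.9]
364 210 [600.8 -69.5 120. ] [600.8 -69.5 120. ]
268 248 [528.8 109.3 150.2] [528.8 109.3 150.2]
300 246 [532.4  50.9 156.5] [532.4  50.9 156.5]
145 267 [493.  341.4 130. ] [494.1 329.5 167.8]
```

View pics/topc.png

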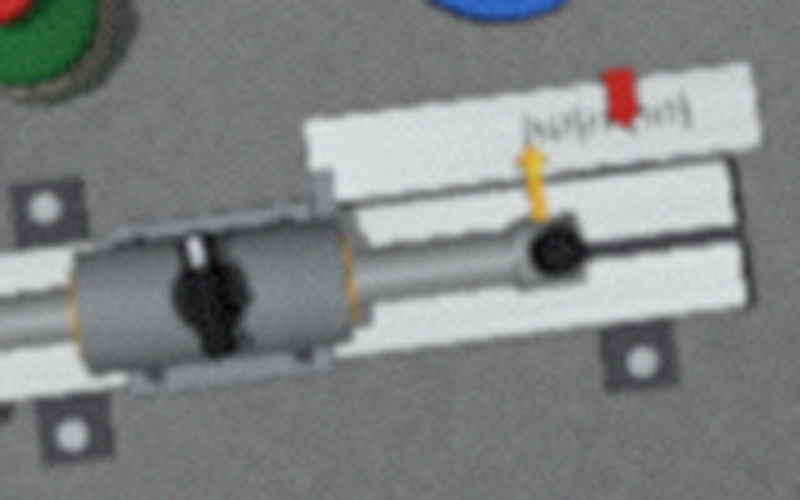

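```bash
cat >> h.py <<'E'
def rot(a,s=1):
    """tool down, tool y = s*(direction at angle a)"""
    y=s*np.array([np.cos(a),np.sin(a),0]); z=np.array([0,0,-1.]); return np.column_stack([np.cross(y,z),y,z])
E
python3 - <<'E'
from h import *
c=load('top1')
k=pt(c,281.6,249,202);h=pt(c,351.4,239.6,188);p=pt(c,346,219.6,120);m=pt(c,365,215,120)
print(k,h,p,m,pt(c,365,214))
yx=(k-h)[:2]; a=np.arctan2(yx[1],yx[0]); print('yaw',np.degrees(a)-90,np.hypot(*yx))
e=np.array([np.cos(a),np.sin(a)]); print('mark beyond pointer',-(m-p)[:2]@e)
print(read_state()['tool_rot'])
for s in(1,-1):
  for d in(0,30,60,90,100):
    q=inverse_kinematics([k[0],k[1],172],rot(a+np.radians(d),s)); print(s,d,None if q is None else np.round(q,2))
s=1 if inverse_kinematics([k[0],k[1],172],rot(a+1.6,1)) is not None else -1
print('s',s); movep([k[0],k[1],300],rot(a,s)); snap('wrist','w1'); print(read_state()['qpos'],read_state()['time'])
E
```

```text
[526.56654746  82.36187978 202.        ] [543.23850773 -38.55232561 188.        ] [582.69236052 -35.54848664 120.        ] [591.36700519 -71.23289881 120.        ] [593.45527123 -71.57855046 117.45000448]
yaw 7.8505877982555035 122.05818008074108
mark beyond pointer 36.53483666987873
[[ 9.45462308e-01  3.25731278e-01 -3.98981408e-04]
 [ 3.25731517e-01 -9.45461797e-01  9.84190376e-04]
 [-5.66400900e-05 -1.06047572e-03 -9.99999436e-01]]
1 0 [ 0.41  0.56 -0.94  1.84  0.53  1.02  0.95]
1 30 [ 0.58  0.73 -1.27  1.83  0.76  1.18  1.28]
1 60 [ 0.58  0.73 -1.27  1.83  0.76  1.18  1.8 ]
1 90 [-1.    0.72  1.15  1.91 -0.77  1.05 -2.52]
1 100 [-0.91  0.6   0.95  1.9  -0.6   0.95 -2.51]
-1 0 [ 0.11  0.45 -0.5   1.85  0.27  0.91 -1.95]
-1 30 [ 0.17  0.46 -0.58  1.85  0.31  0.92 -1.47]
-1 60 [ 0.21  0.48 -0.65  1.85  0.35  0.93 -0.98]
-1 90 [ 0.24  0.48 -0.68  1.85  0.37  0.94 -0.47]
-1 100 [ 0.25  0.49 -0.7   1.85  0.38  0.95 -0.31]
s 1
[ 0.52623164  0.45804956 -1.10334386  1.67421912  0.42523591  1.27610132
  1.0433027 ] 2.8083
```

View pics/w1.png

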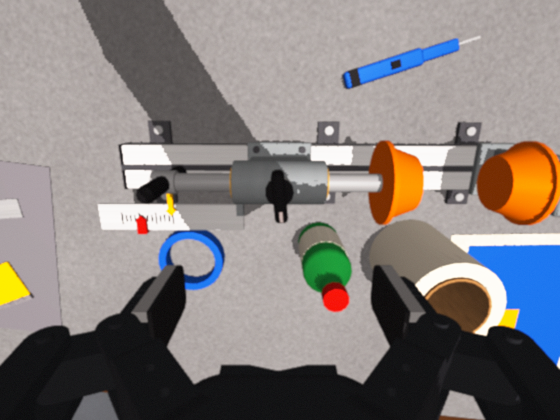

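The wrist view from above shows the knob at (280,192), the bar top at about (150,190), the pointer tip at (170,210) and the clip tip at (142,218). The rail looks level, so the yaw is good. I'll refine with the depth data.

Run:
```python
from h import *
for f in('top1','w1'):
    c=load(f); im=c['image'].astype(int); v,u=np.nonzero(c['range_z']>0)
    d=np.stack([(u-c['cx'])/c['fx'],-(v-c['cy'])/c['fy'],-np.ones(len(u))]); T=np.array(c['cam_to_world'])
    P=(T[:3,:3]@(d*c['range_z'][v,u])).T+T[:3,3]; col=im[v,u]
    def sel(ctr,r,z0,z1,cm=None):
        m=(np.hypot(*(P[:,:2]-ctr).T)<r)&(P[:,2]>z0)&(P[:,2]<z1)
        return m if cm is None else m&cm
    b,g,r=col.T
    for n,m in dict(knobtop=sel((527,82),35,196,210),knobhigh=sel((527,82),35,178,210),bartop=sel((543,-40),30,182,195),
        pointer=sel((575,-36),40,100,140,(r>150)&(g>100)&(b<80)),clip=sel((600,-70),40,95,140,(r>130)&(g<60)&(b<60))).items():
        Q=P[m]
        if len(Q)<3: print(f,n,len(Q)); continue
        ctr,(w,h),an=cv2.minAreaRect(Q[:,:2].astype(np.float32))
        i=np.argmax(Q[:,0]) if n=='pointer' else np.argmin(Q[:,0])
        print(f,n,len(Q),'med',np.median(Q,0).round(1),'rect',np.round(ctr,1),round(w),round(h),round(an),'tip',Q[i].round(1))
    m=sel((500,100),600,34,46,(b>150)&(g>150)&(r>150)); 
    Q=P[m]; Q=Q[(np.abs(Q[:,0]-520)<60)&(Q[:,1]>-100)&(Q[:,1]<300)]
    if len(Q)>5: print(f,'rail',cv2.minAreaRect(Q[:,:2].astype(np.float32)))
```

```text
top1 knobtop 179 med [526.6  83.4 201. ] rect [526.9  83.8] 46 12 13 tip [504.3  80.1 197.7]
top1 knobhigh 190 med [527.4  83.4 200.9] rect [526.6  85.2] 45 20 2 tip [504.3  80.1 197.7]
top1 bartop 82 med [542.6 -39.6 187.5] rect [543.2 -39.5] 16 17 45 tip [535.6 -39.5 188.6]
top1 pointer 24 med [570.6 -36.  123.4] rect [568.5 -35.8] 23 4 4 tip [579.7 -37.  124.7]
top1 clip 41 med [604.2 -69.2 121.9] rect [603.5 -68.4] 18 8 6 tip [594.8 -67.  124.5]
top1 rail ((525.0173950195312, 99.71783447265625), (59.224212646484375, 409.7142333984375), 7.485473155975342)
w1 knobtop 638 med [525.6  82.8 200.3] rect [526.8  83. ] 45 12 13 tip [504.5  80.3 196.2]
w1 knobhigh 687 med [523.9  82.4 200.2] rect [526.6  83. ] 45 12 13 tip [504.2  79.4 179.1]
w1 bartop 294 med [542.  -39.4 187.2] rect [543.1 -40. ] 17 16 78 tip [534.5 -41.3 184.9]
w1 pointer 117 med [570.6 -36.4 121.6] rect [571.6 -35.9] 27 7 8 tip [584.8 -35.  117.4]
w1 clip 138 med [602.5 -68.8 120.4] rect [601.8 -69.3] 21 10 6 tip [591.3 -71.1 119.9]
w1 rail ((523.2971801757812, 100.11744689941406), (58.226016998291016, 409.0893249511719), 7.095342636108398)
```

Run:
```python
from h import *
D=np.radians
k=[526.8,83.2]; a0=D(90+13)
movep([*k,260],rot(a0,-1)); movel([*k,173],max_speed=80,guard=15)
clamp(); s=read_state(); print(s['time'],s['eef_pos'],s['finger_gap'],s['gripper_force'],s['ft_force'])
for d in(12,24,36,48,60,70,77):
    movel([*k,173],rot(a0+D(d),-1),max_speed=60); s=read_state()
    print(d,round(s['time'],2),np.round(s['ft_force'],1),np.round(s['torque'],2),round(s['finger_gap'],1))
open_gripper(); movel([*k,290]); snap('wrist','w2'); s=read_state(); print(s['time'],s['qpos'])
```

```text
7.2833 [526.78611926  83.20864555 173.00222437] -0.09805733173578776 0.0 [0.53558032 0.29036561 0.17865417]
12 7.64 [-0.4 -1.7 -0.1] [ 0.05  0.   -0.04] 0.0
24 8.0 [-0.5  0.   0.1] [ 0.01  0.03 -0.02] 0.1
36 8.36 [-0.6 -0.9  0.2] [-0.01  0.02  0.03] -0.2
48 8.72 [-0.3 -0.5  0.4] [-0.02  0.04 -0.03] 0.1
60 9.07 [-0.  -0.1  1. ] [-0.08 -0.03 -0.01] -0.4
70 9.4 [-0.8 -0.5  0.1] [ 0.01  0.04 -0.  ] 0.3
77 9.68 [ 0.4 -0.3 -0.3] [ 0.04 -0.01  0.  ] -0.1
11.4417 [ 0.32074567  0.369731   -0.77900089  1.69820845  0.27664443  1.1892334
 -0.52894019]
```

View pics/w2.png

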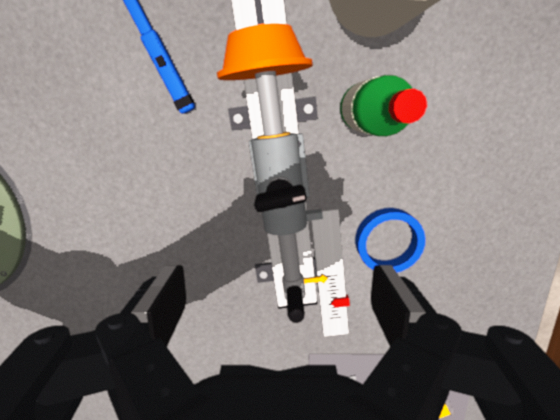

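The knob did not turn. In w2 the wing still lies across the barrel at (280,200), and the gap read 0 when clamped. I'll re-measure with the new view.

```bash
cat >> h.py <<'E'
def meas(c):
    im=c['image'].astype(int); v,u=np.nonzero(c['range_z']>0)
    d=np.stack([(u-c['cx'])/c['fx'],-(v-c['cy'])/c['fy'],-np.ones(len(u))]); T=np.array(c['cam_to_world'])
    P=(T[:3,:3]@(d*c['range_z'][v,u])).T+T[:3,3]; b,g,r=im[v,u].T
    ok=lambda x,y,R,z0,z1:(np.hypot(P[:,0]-x,P[:,1]-y)<R)&(P[:,2]>z0)&(P[:,2]<z1)
    for n,m in dict(knob=ok(527,83,35,196,210),bartop=ok(545,-55,45,182,195)&(r<70),
        pointer=ok(575,-55,45,100,140)&(r>150)&(g>100)&(b<80),clip=ok(600,-70,40,95,140)&(r>130)&(g<60)&(b<60)).items():
        Q=P[m]
        if len(Q)<3: print(n,len(Q)); continue
        ct,(w,h),an=cv2.minAreaRect(Q[:,:2].astype(np.float32))
        print(n,len(Q),'med',np.median(Q,0).round(1),'rect',np.round(ct,1),round(w),round(h),round(an))
E
python3 - <<'E'
from h import *
meas(load('w2'))
D=np.radians; k=[526.8,83.2]
c=load('w2'); T=np.array(c['cam_to_world']); print(T.round(3), c['cx'],c['cy'],c['fx'])
tcp=np.array(read_state()['eef_pos']); print(tcp,read_state()['finger_gap'])
for z in(290,202,173):
    q=T[:3,:3].T@(np.array([*k,z])-T[:3,3]); print(z,c['cx']+c['fx']*q[0]/-q[2],c['cy']-c['fy']*q[1]/-q[2])
movep([*k,260],rot(D(103),-1)); movel([*k,173],max_speed=100,guard=15)
snap('wrist','w3');c=snap('scene','s3'); print(read_state()['time'],read_state()['finger_gap'])
i=cv2.resize(c['image'][130:270,180:340],None,fx=4,fy=4,interpolation=cv2.INTER_CUBIC);cv2.imwrite('pics/s3c.png',i[:560,:640])
E
```

```text
knob 699 med [526.6  85.2 200.2] rect [527.   84.1] 46 12 13
bartop 215 med [543.6 -36.8 187. ] rect [543.7 -38.5] 15 16 25
pointer 109 med [571.2 -35.8 121.7] rect [569.2 -34.9] 28 9 3
clip 125 med [603.1 -68.1 120.4] rect [602.1 -68.5] 20 11 7
[[ 1.00000e+00  1.00000e-03  1.00000e-03  5.25963e+02]
 [-1.00000e-03  9.55000e-01  2.98000e-01  1.59980e+02]
 [-1.00000e-03 -2.98000e-01  9.55000e-01  4.62353e+02]
 [ 0.00000e+00  0.00000e+00  0.00000e+00  1.00000e+00]] 277.9717851486963 207.84843847166152 319.79095957532587
[526.40352448  83.02221257 289.08402108] 85.72088353371339
290 279.7310681138379 245.33783337061806
202 279.2508536394028 202.8552945297356
173 279.15169895456734 194.08349989623892
13.75 85.3813534605564
```

View pics/s3c.png

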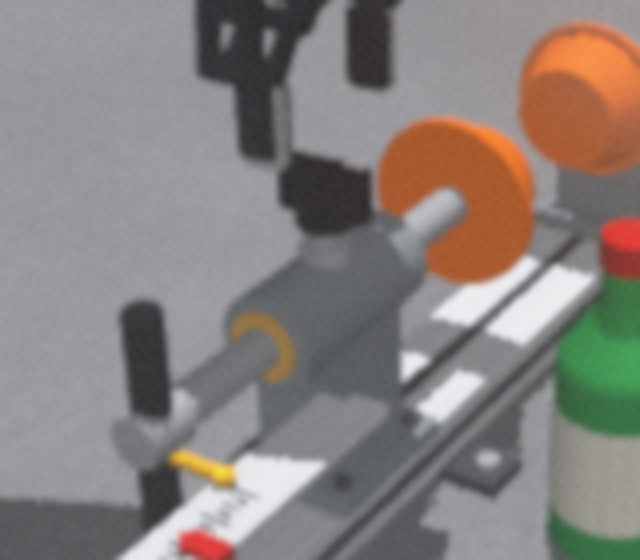

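View pics/w3.png

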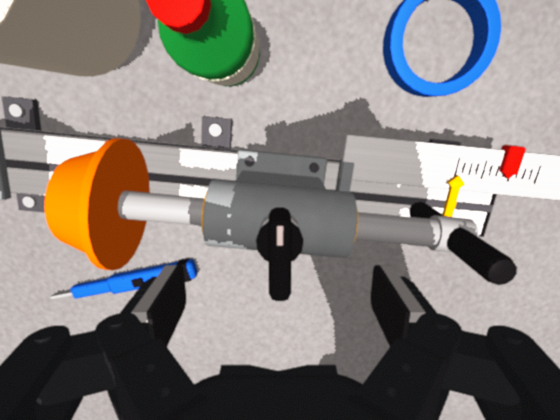

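The scene crop shows the fingertips still above the knob: tips at (265,155) and (370,85), wing top at (320,165). w3 shows the wing at (280,255), centred left to right between the fingers. I'll check how far the descent actually went.

Run:
```python
from h import *
s=read_state(); print(s['eef_pos'],s['ft_force'],s['tool_rot'],s['qpos'])
c=load('w3'); print(np.round(c['cam_to_world'],3)); meas(c)
r=movel([526.8,83.2,173],max_speed=80,guard=15); s=read_state(); print(r,s['eef_pos'],s['ft_force'])
# finger pads seen by the scene camera (world points above the knob)
c=camera('scene'); v,u=np.mgrid[130:200,200:310]; v=v.ravel();u=u.ravel()
P=np.array([pt(c,a,b) for a,b in zip(u,v)]); m=(np.hypot(P[:,0]-527,P[:,1]-83)<90)&(P[:,2]>165)
dark=c['image'][v,u].max(1)<90
for y0 in range(0,170,10):
    Q=P[m&dark&(P[:,1]>=y0)&(P[:,1]<y0+10)]
    if len(Q): print(y0,len(Q),'zmin',Q[:,2].min().round(),'x',np.median(Q[:,0]).round())
```

```text
[527.14503261  83.26485866 173.60495068] [ 0.40310847 -0.95947143  0.13365813] [[ 9.74389295e-01  2.24865416e-01  1.02286746e-03]
 [ 2.24865414e-01 -9.74389825e-01  1.18321552e-04]
 [ 1.02327807e-03  1.14716262e-04 -9.99999470e-01]] [ 0.08610971  0.44191126 -0.47060249  1.85259252  0.24959544  0.90426722
 -1.84501752]
[[ 2.24000e-01  9.31000e-01  2.90000e-01  6.00615e+02]
 [-9.75000e-01  2.14000e-01  6.60000e-02  1.01110e+02]
 [-1.00000e-03 -2.97000e-01  9.55000e-01  3.46761e+02]
 [ 0.00000e+00  0.00000e+00  0.00000e+00  1.00000e+00]]
knob 1820 med [529.9  84.4 200.3] rect [528.  84.] 45 12 13
bartop 796 med [544.9 -37.1 187. ] rect [544.  -38.7] 17 16 37
pointer 386 med [570.8 -35.9 121.6] rect [569.5 -35.1] 30 11 1
clip 485 med [603.7 -67.9 120.5] rect [602.4 -68.7] 22 12 6
False [526.87116989  83.18811458 173.18620644] [ 0.41625504 -0.21481577 -0.43754172]
0 49 zmin 266.0 x 536.0
10 238 zmin 263.0 x 549.0
20 173 zmin 226.0 x 544.0
30 87 zmin 226.0 x 547.0
40 99 zmin 221.0 x 548.0
50 29 zmin 273.0 x 550.0
60 18 zmin 171.0 x 531.0
70 286 zmin 170.0 x 531.0
80 72 zmin 169.0 x 549.0
120 223 zmin 220.0 x 519.0
130 5 zmin 254.0 x 528.0
```

The scene depth puts the open fingertips at z≈221, where about 186 was expected, so the tips end roughly 35 mm short of the reported TCP. I'll measure this by touching the wing top (z = 202) with closed fingers.

Run:
```python
from h import *
clamp(); r=movel([526.8,83.2,140],max_speed=25,guard=4); s=read_state(); print(r,s['eef_pos'],s['ft_force'],s['time'])
movel([526.8,83.2,s['eef_pos'][2]+12]); 
c=camera('scene'); v,u=np.mgrid[130:200,200:310]; v=v.ravel();u=u.ravel()
P=np.array([pt(c,a,b) for a,b in zip(u,v)]); m=(np.hypot(P[:,0]-527,P[:,1]-83)<50)&(P[:,2]>204)&(P[:,2]<235)
print(P[m].min(0),P[m].max(0),np.median(P[m],0),read_state()['eef_pos'])
```

```text
True [526.95227748  83.22656956 170.43164995] [ 7.27115247e-03 -3.50514757e-01  8.80316234e+00] 15.225
[517.74934544  66.2776163  212.76626847] [539.9112333   88.89911776 234.9689482 ] [535.74546513  75.15798524 225.84227858] [526.8392586   83.15437308 182.3138544 ]
```

Contact came at a reported 170.8, against a true 202, so the fingertips sit 31 mm above the reported TCP. I'll command 31 mm lower from here on.

Run:
```python
from h import *
D=np.radians; k=[527,83.6]; a0=D(103); Z=173-31
open_gripper(); r=movel([*k,Z],rot(a0,-1),max_speed=80,guard=12); print(r)
clamp(); s=read_state(); print(s['time'],s['eef_pos'],s['finger_gap'],s['gripper_force'],s['ft_force'])
if not r and 9<s['finger_gap']<16:
    for d in(12,24,36,48,60,70,77):
        movel([*k,Z],rot(a0+D(d),-1),max_speed=60); s=read_state()
        print(d,round(s['time'],2),np.round(s['ft_force'],1),np.round(s['torque'],2),round(s['finger_gap'],1))
    open_gripper(); movel([*k,250]); c=snap('wrist','w4'); meas(c); print(read_state()['time'])
```

```text
False
17.775 [529.12630102  83.16990186 144.43808182] 10.868063832842699 105.84849822931574 [-3.36137942 -6.7695119  35.2557397 ]
12 18.13 [-3.3 -5.5 37. ] [-1.05  0.68  0.03] 11.0
24 18.49 [-4.6 -4.9 37.2] [-0.78  0.93  0.12] 11.2
36 18.85 [-4.7 -5.2 38.4] [-0.7   1.25  0.07] 11.3
48 19.21 [-7.  -4.4 40.5] [-0.64  1.6   0.03] 10.9
60 19.57 [-8.3 -4.6 42.1] [-0.6   1.96  0.07] 11.1
70 19.89 [-9.2 -5.1 43.6] [-0.7   2.36  0.14] 10.8
77 20.17 [-10.   -5.3  44.5] [-0.78  2.52  0.11] 10.8
knob 908 med [526.7  85.7 200.2] rect [527.1  84.4] 45 11 90
bartop 271 med [542.8 -36.8 187. ] rect [542.7 -38.1] 16 16 64
pointer 147 med [571.2 -35.5 121.5] rect [569.8 -36.1] 28 9 11
clip 152 med [602.5 -67.9 120.4] rect [601.7 -68.1] 21 10 7
21.7917
```

The knob is free: the wing now lies at 90° against 13° before, about 1.43 rad, and the pointer is still home. Next is the handle.

Run:
```python
from h import *
a=np.radians(97.5); e=np.array([np.cos(a),np.sin(a)]); h=np.array([543.2,-39.]); Z=127
movep([*h,220],rot(a,-1)); r=movel([*h,Z],max_speed=80,guard=12)
clamp(); s=read_state(); print(r,s['time'],s['eef_pos'],s['finger_gap'],s['gripper_force'],s['ft_force'])
if 15<s['finger_gap']<22:
    movel([*(h-36.6*e),Z],max_speed=30); wait(.3); s=read_state(); print(s['time'],s['eef_pos'],s['finger_gap'],s['gripper_force'],s['ft_force'])
for n in('top','wrist','scene'):
    c=snap(n,n+'5'); print(n); meas(c)
c=load('top5'); cv2.imwrite('pics/top5c.png',cv2.resize(c['image'][190:290,240:400],None,fx=5,fy=5,interpolation=cv2.INTER_CUBIC))
c=load('scene5'); cv2.imwrite('pics/scene5c.png',cv2.resize(c['image'][150:300,170:330],None,fx=4,fy=4,interpolation=cv2.INTER_CUBIC))
```

```text
False 24.7833 [543.55863901 -41.25707626 127.39321173] 16.264629750194743 58.46666157245636 [  1.12795953 -12.52264088   6.12201149]
26.45 [547.74449146 -73.11394079 127.36675095] 16.710269052489515 59.302228689193726 [-4.96275701 11.62546526  9.42913309]
top
knob 179 med [526.6  83.4 201.2] rect [526.6  83.6] 10 45 0
bartop 0
pointer 0
clip 0
wrist
knob 0
bartop 2112 med [551.7 -71.8 187.4] rect [548.  -72.7] 23 43 11
pointer 515 med [576.3 -68.6 121.9] rect [574.1 -70. ] 30 11 15
clip 698 med [604.4 -69.8 120.7] rect [602.8 -69.8] 23 10 9
scene
knob 104 med [531.2  76.9 199.9] rect [529.6  79.6] 44 11 89
bartop 152 med [554.3 -74.  187.9] rect [551.2 -80.7] 19 33 10
pointer 6 med [587.5 -73.7 121.5] rect [579.7 -75.2] 19 5 13
clip 36 med [611.3 -74.9 120.7] rect [608.  -75.1] 16 9 32
```

View pics/scene5c.png

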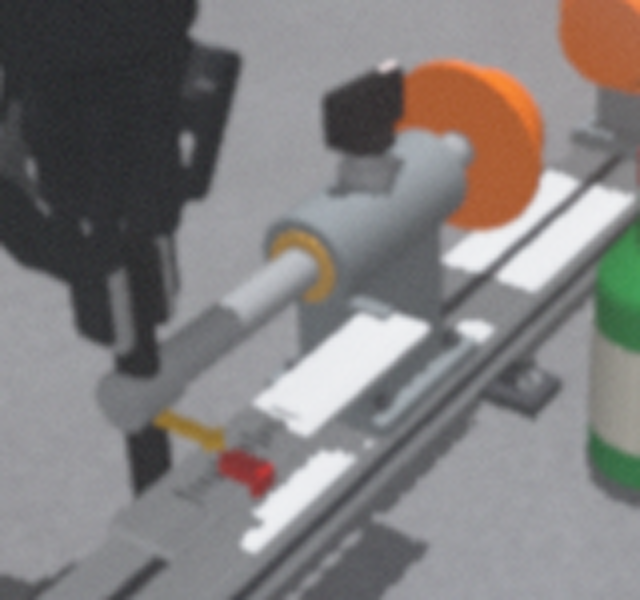

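The gripped handle has followed and the knob is still free. The pointer tip at (222,440) is about 4 mm short of the clip tip at (222,460), because the spring makes the arm lag. I'll pull 4 mm further and look from close by.

Run:
```python
from h import *
a=np.radians(97.5); e=np.array([np.cos(a),np.sin(a)]); h=np.array([543.2,-39.])
movel([*(h-40.6*e),127],max_speed=20); wait(.5); s=read_state(); print(s['time'],s['eef_pos'],s['finger_gap'],s['gripper_force'],s['ft_force'])
c=snap('wrist','w6'); meas(c); im=c['image'].astype(int)
b,g,r=im.transpose(2,0,1); v,u=np.nonzero((r>130)&(g<60)&(b<60)); print(u.mean(),v.mean())
v0,u0=int(v.mean()),int(u.mean()); y0,x0=max(v0-50,0),max(u0-70,0); print(x0,y0)
cv2.imwrite('pics/w6c.png',cv2.resize(c['image'][y0:y0+100,x0:x0+140],None,fx=5,fy=5,interpolation=cv2.INTER_CUBIC))
```

```text
27.45 [548.23204152 -77.00997446 127.35098284] 16.165866405822776 59.21222627162933 [-7.17806262 12.10199312  9.87724642]
knob 0
bartop 2115 med [552.2 -75.7 187.4] rect [548.  -76.5] 23 43 8
pointer 513 med [576.7 -72.5 122. ] rect [574.4 -71.2] 30 11 0
clip 679 med [604.3 -69.9 120.8] rect [602.8 -70.2] 23 11 8
280.01024890190337 144.38945827232797
210 94
```

View pics/w6c.png

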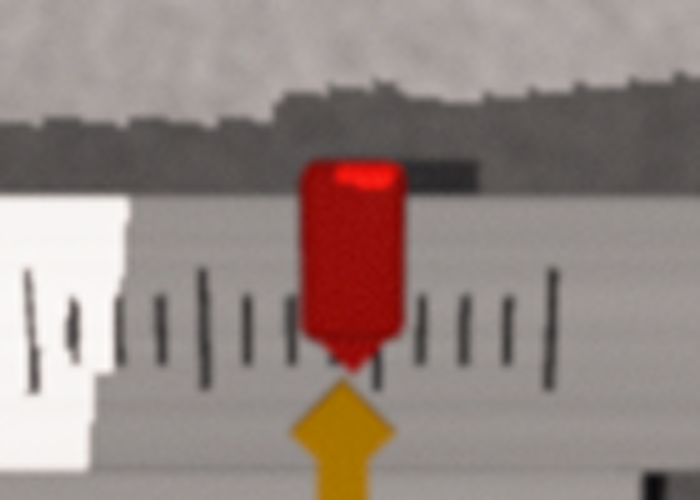

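In the crop the pointer tip (343,380) is about 1 mm short of the clip tip (353,370). I'll pull 1 mm more and hand in.

Run:
```python
from h import *
a=np.radians(97.5); e=np.array([np.cos(a),np.sin(a)]); h=np.array([543.2,-39.])
movel([*(h-41.6*e),127],max_speed=20); wait(.8); meas(camera('wrist')); meas(camera('top')); s=read_state(); print(s['time'],s['eef_pos'],s['gripper_force'],np.abs(s['qvel']).max())
print(finish_job())
```

```text
knob 0
bartop 2107 med [552.3 -76.6 187.4] rect [548.2 -77.3] 23 43 9
pointer 510 med [576.8 -73.4 121.8] rect [574.3 -72.1] 11 30 90
clip 653 med [604.3 -69.9 120.8] rect [602.8 -70.2] 23 10 7
knob 176 med [526.6  83.5 201.1] rect [526.6  83.6] 10 45 0
bartop 0
pointer 0
clip 0
28.65 [548.38969327 -77.87928967 127.35326002] 59.305041432380676 0.0018086545195923637
the job is handed in; nothing more can be done
None
```

The job is handed in at 28.7 s: the knob is free (about 1.43 rad), the pointer measures within about 1 mm of the red mark, and the gripper still holds the T-handle at about 59 N; the wrist sensor read up to 44 N upward while gripping the knob, which I put down to the fingers but could not rule out as the gripper body touching (40 N limit).

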